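# Draw the fuel rail out of the intake manifold and hold it level

## Task

The bolts are out: take the fuel rail by its tube and draw it straight up so that its three injectors leave their ports together, then slide it endwise out from under the intake elbow, and lift it until the injector tips are at least 8 cm above the ports. Keep the rail level all the way, leave everything else on the bench where it is, and finish holding it there in the gripper, level and still, touching nothing else.

Things in the scene. Friction and masses are not known exactly. Their poses are not given: they have to be found in the camera images.
- manifold: Aluminium intake manifold fixed on a 290 x 340 x 18 mm plywood board on the bench. Origin: underside of the board, below the middle injector port; z up, y along the row of ports, +x to the plenum, a 90 mm drum along y with its axis at x 155 and top at z 135. Stand-off posts under the rail's brackets are 110 mm high. Nothing on it is higher than 138 but elbow and throttle.
- port_mid (a point): Centre of the mouth of the middle injector port, z 100 in the manifold's frame. Three round bosses (29 mm wide, bore 16 mm) stand upright at y -82, 0, 82. Injector noses reach 20 mm down the bores with 2 mm play all round.
- elbow_edge (a point): Point on the fixed intake elbow at the rail's -y end: a 64 mm pipe (with a 76 mm square throttle flange in front) that rises from the plenum and runs along x over the rail's end. It covers manifold y -162 to -98 (flange to -92), z 217 to 281, x -98 to 187. The point is at y -98, z 217 (the pipe's lowest z). Seated, the damper's top is 43 mm below the pipe.
- rail: Loose fuel rail, 0.55 kg +-25%: yellow-plated square tube 24 x 224 x 24 mm along its y, dark damper (28 mm round) to y -148, thin inlet to y 140, 3 green injectors with black plugs below. Origin: middle of the tube; z up. Injector tips at z -80. Seated, its axes lie on the manifold's, its origin at manifold z 160; two front brackets at y -60 and 60. The way out from the elbow is +y.
- balance (a point): Balance point of the rail: on the tube's centre line, 14 mm from its origin towards the damper (rail y -14). Grip the tube here across its 24 mm width (along the rail's x); the tube's top is 12 mm above this point, its underside 12 mm below. Under it only the middle injector (21 mm round, at rail y 0) and, on the -x side from 28 mm below the point, its black plug.
- can: Bystander: green spray can with red cap, 66 mm wide, 196 mm high, standing. Origin: centre of its underside.
- dish: Bystander: round steel magnetic parts dish, 140 mm wide, 32 mm high, holding the two removed bolts. Origin: centre of its underside.
- wrench: Bystander: steel combination wrench lying flat, 190 mm long, 8 mm thick. Origin: middle of its underside; x along it.
- driver: Bystander: screwdriver with yellow handle, lying, 220 mm long, 26 mm thick. Origin: middle of its underside; x along it.
- socket_a: Bystander: steel deep socket standing upright, 25 mm wide, 65 mm high. Origin: centre of its underside.
- socket_b: Bystander: steel deep socket standing upright, 30 mm wide, 65 mm high. Origin: centre of its underside.
- carton: Bystander: closed cardboard carton 100 x 70 x 45 mm. Origin: centre of its underside.

How it is judged:
By the outcome, as a careful person would: the job done as asked, in the order asked, and still so for the second after the job is handed in, while the arm keeps its last pose, push and grip.
It also fails if it takes over 38 s, if anything falls off the work surface, if the arm or the gripper's body presses on something with over 40 N, if the wrist force passes 120 N, or if a joint passes its speed limit or range.

## Robot

A 6-joint arm with a two-finger parallel gripper is mounted at the origin on the work surface. World frame = base frame: x ahead of the robot, y to its left, z up, the work surface at z = 0. Lengths are in mm, angles in rad, forces in N, time in s.
With the tool pointing down it reaches from about 275 to 825 mm from the base axis. Payload 4.9 kg.
Tool frame: the origin (TCP) lies at the very end of the fingers, on their centre line; the grasp point (between the pads) lies 19 mm behind it; z points along the fingers, y is the line along which they close (so a half turn about z gives the same grasp; the last joint's range is limited). The gripper opens to 85 mm and grips with 20 to 120 N. Pads are 22 mm wide; open, the fingers measure 114 mm over their backs; the gripper's body (76 mm by 85 mm) begins 54 mm behind the grasp point. The pads swing forward as they close: fully open they stand 13 mm farther back than shut.
Start: joints at [1.017, 0.326, -0.193, 1.052, 0, 1.437], TCP at [224.164, 502.264, 231.281] pointing down, gripper open.
Joint ranges: [-2.65, 2.65], [-0.97, 1.79], [-1.3, 1.35], [-1.93, 2.1], [-1.47, 1.37], [-3.14, 3.14]. Speed limits (rad/s): [2.57, 2.57, 3.14, 3.14, 3.14, 3.14].

## Interface

Orientations are given as [roll, pitch, yaw] about the fixed x, y, z axes, in that order (R = Rz(yaw) Ry(pitch) Rx(roll)).
In Python, from bench import bot, solve_ik, imaging gives the robot as it stands. Calls block until the motion is done:
- bot.move_ptp(position, orientation): joint-space move of the TCP to a pose.
- bot.movel(position, rot=None, max_speed=150, threshold=None): straight line of the TCP; rot=None keeps the orientation; max_speed is the mean speed in mm/s. With threshold (N) it stops when the force on the tool has changed by that much, and returns True; else False.
- bot.move_j(angles): joint-space move.
- bot.grip(opening, effort=None): opening from 0.0 (shut) to 1.0 (fully open); effort is the grip in N (None keeps the last); returns when the fingers have stopped.
- bot.dwell(seconds).
- solve_ik(position, orientation): joint angles nearest the present ones, or None.
- bot.get_state(): the state.
- imaging.capture(name): name is "scene" or "top" or "wrist"; returns the picture (384x512x3 uint8, blue, green, red); there is no depth.
- imaging.camera_model(name): a dict with "K" (3x3 intrinsics, pixels), "position" and "rotation" of the camera in the world. Camera axes: x right, y up, looking along -z (the intrinsics and any distortion apply to the point x, -y, -z); pixel columns grow to the right and rows downward; lengths in mm; the calibration is good to about 2 mm. A picture is of the moment at which its call begins: read the wrist's pose just before it. camera_model takes no time and is no camera call; for the wrist camera it gives the pose at the moment of the call.
A pose or a line that the arm cannot do raises bot.IKError and nothing moves.
- bot.sign_off(): hands the job in; it is judged then, once.
The state is a dict: "t": time; "qpos": joint angles; "joint_velocities": joint speeds; "effort": joint torques, N m; "tcp_pos": TCP position; "orientation": TCP orientation; "contact_force": force on the tool from outside, world axes, zero at the start; "wrist_torque": the same for the moment, N m; "opening": opening from 0.0 (shut) to 1.0 (fully open); "gripper_force": force on a finger pad.
Only numpy, scipy, OpenCV 4.12 (cv2) and the standard library are available. Lean on these libraries where they do the work, as an engineer would, in place of code of your own. Each camera call takes 0.05 s, during which the arm holds its last target. There are 200 camera calls.

## Working session

There is one attempt and no reset: what is moved stays moved. The work goes in short steps, each a Python script; the robot and the scene stay as the last script left them, time stands still between calls to the robot, and variables do not carry over. Pictures are saved under pics/ and viewed, at most 10 in all, crops included, and the job is handed in when it is done.

```bash
ls; mkdir -p pics
python3 - <<'E'
from bench import bot, solve_ik, imaging
import cv2, numpy as np
np.set_printoptions(precision=4,suppress=True)
for n in ["scene","top","wrist"]:
    m=imaging.camera_model(n); print(n,m)
    cv2.imwrite(f"pics/{n}0.png",imaging.capture(n))
print(bot.get_state())
a=cv2.imread("pics/scene0.png");b=cv2.imread("pics/top0.png")
cv2.imwrite("pics/t_up.png",cv2.resize(b,(800,600),interpolation=cv2.INTER_CUBIC))
cv2.imwrite("pics/s_up.png",cv2.resize(a,(800,600),interpolation=cv2.INTER_CUBIC))
E
```

```text
pics
scene {'K': array([[403.6804,   0.    , 258.7627],
       [  0.    , 403.6804, 189.5799],
       [  0.    ,   0.    ,   1.    ]]), 'position': array([1068.4154,  691.8907,  850.8851]), 'rotation': array([0.9015, 0.0171, 2.4437])}
top {'K': array([[374.5629,   0.    , 261.2172],
       [  0.    , 374.5629, 192.0535],
       [  0.    ,   0.    ,   1.    ]]), 'position': array([ 381.3776,  -19.8939, 1217.7179]), 'rotation': array([ 0.1429,  0.0014, -1.5488])}
wrist {'K': array([[302.5438,   0.    , 258.9209],
       [  0.    , 302.5438, 191.9225],
       [  0.    ,   0.    ,   1.    ]]), 'position': array([159.4227, 530.3597, 372.8981]), 'rotation': array([-0.2849,  0.002 ,  1.1498])}
{'t': 0.15, 'qpos': array([ 1.0168,  0.3268, -0.1934,  1.052 , -0.    ,  1.4366]), 'joint_velocities': array([-0.0012, -0.0017,  0.0045, -0.0031, -0.0003, -0.0005]), 'effort': array([  0.0007, -44.3704,  26.2664,   0.0104,  -0.0002,  -0.    ]), 'tcp_pos': array([223.9197, 501.8746, 230.6718]), 'orientation': array([-3.1403, -0.0002,  2.7218]), 'contact_force': array([-0.3882, -0.0817, -0.3442]), 'wrist_torque': array([ 0.018 , -0.0273,  0.0003]), 'gripper_force': 0.0, 'opening': 0.998249174031064}
```

View pics/t_up.png

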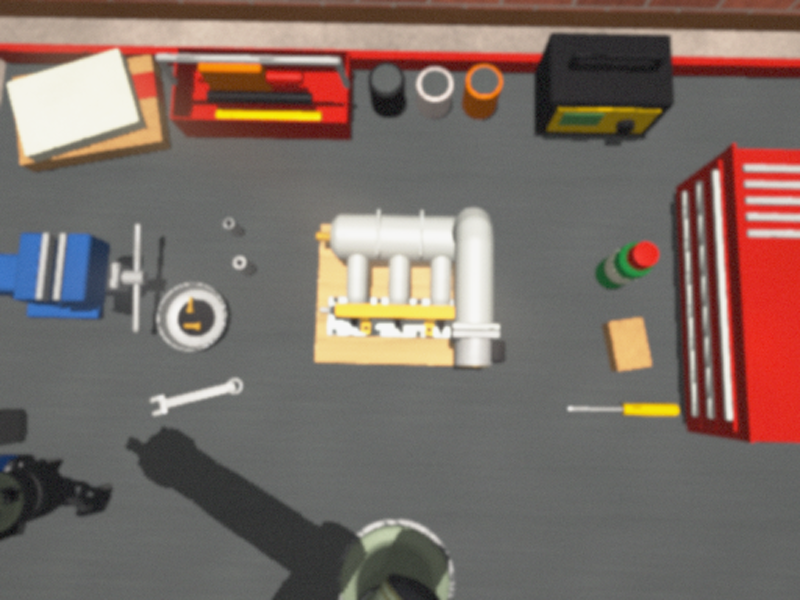

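View pics/s_up.png

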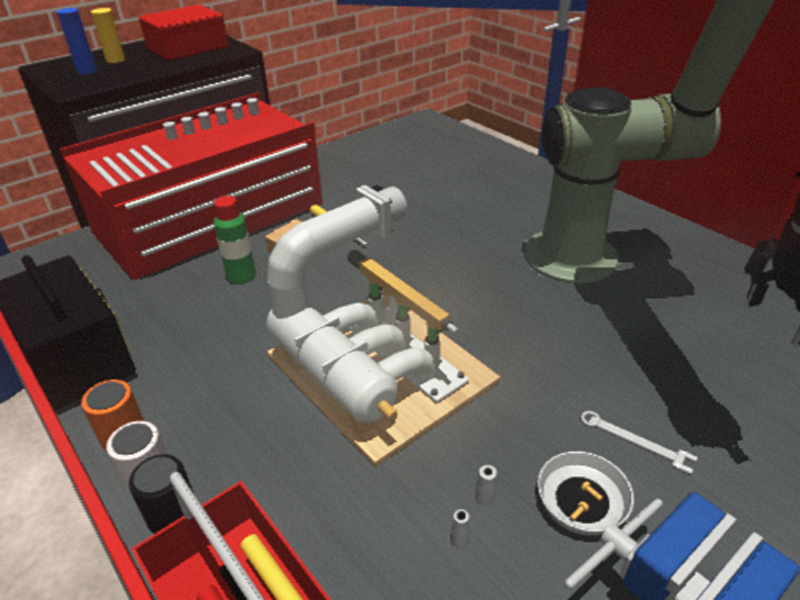

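The top view shows the rail tube running from (335,311) to (455,312), with its -y end going under the elbow pipe at about x=475. The board's left edge is at about u=315 and the robot is at the bottom, so the manifold yaw is close to 0. The scene view confirms the rail is seated, with the bystanders clear of the +y exit. Next I'll get a coarse fix and then look from the wrist.

```bash
cat > h.py <<'E'
import numpy as np, cv2
from scipy.spatial.transform import Rotation as R
def cam(m):
    Rc=R.from_euler('xyz',m['rotation']).as_matrix()@np.diag([1,-1,-1.]); return np.array(m['K']),Rc,np.array(m['position'])
def ray(m,uv,z):
    K,Rc,p=cam(m); d=Rc@np.linalg.solve(K,[uv[0],uv[1],1]); return p+d*(z-p[2])/d[2]
def proj(m,P):
    K,Rc,p=cam(m); q=(np.atleast_2d(P)-p)@Rc@K.T; return q[:,:2]/q[:,2:]
E
python3 - <<'E'
from bench import bot, solve_ik, imaging
import cv2, numpy as np
from h import *
np.set_printoptions(precision=1,suppress=True)
m=imaging.camera_model("top"); s=.64
for uv,z in [((335,311),172),((455,312),172),((315,362),18),((318,226),18),((645,255),196)]:
    print(uv,ray(m,np.array(uv)*s,z))
e=ray(m,np.array((335,311))*s,172); b=np.array([e[0],e[1]-126])
print("bal",b)
for z in(141,173,260,350):
  for dy in (0,80): 
    q=solve_ik([b[0],b[1]+dy,z],[np.pi,0,np.pi/2]); print(z,dy,q)
st=bot.get_state(); p=st['tcp_pos']
bot.movel([p[0],p[1],350])
bot.move_ptp([b[0],b[1],350],[np.pi,0,np.pi/2])
bot.dwell(.3)
m=imaging.camera_model("wrist"); im=imaging.capture("wrist")
np.save("w1.npy",m,allow_pickle=True); cv2.imwrite("pics/w1.png",im)
cv2.imwrite("pics/w1u.png",cv2.resize(im,(800,600),interpolation=cv2.INTER_CUBIC))
st=bot.get_state();print(st['t'],st['tcp_pos'],st['orientation'],m)
E
```

```text
(335, 311) [509.1 116.1 172. ]
(455, 312) [512.  -99.9 172. ]
(315, 362) [422.2 172.8  18. ]
(318, 226) [707.7 179.2  18. ]
(645, 255) [ 618.7 -435.5  196. ]
bal [509.1  -9.9]
141 0 [-0.2  0.3 -0.4  0.8  0.   1.4]
141 80 [-0.   0.3 -0.4  0.8  0.   1.6]
173 0 [-0.2  0.3 -0.4  0.9  0.   1.4]
173 80 [-0.   0.3 -0.4  0.9  0.   1.6]
260 0 [-0.2  0.2 -0.2  1.1  0.   1.4]
260 80 [-0.   0.2 -0.2  1.1  0.   1.6]
350 0 [-0.2  0.2 -0.1  1.3  0.   1.4]
350 80 [-0.   0.2 -0.1  1.3  0.   1.6]
3.5417 [509.1  -9.5 350. ] [ 3.1 -0.   1.6] {'K': array([[302.5,   0. , 258.9],
       [  0. , 302.5, 191.9],
       [  0. ,   0. ,   1. ]]), 'position': array([509.6,  61.2, 492.3]), 'rotation': array([-0.3, -0. , -0. ])}
```

View pics/w1u.png

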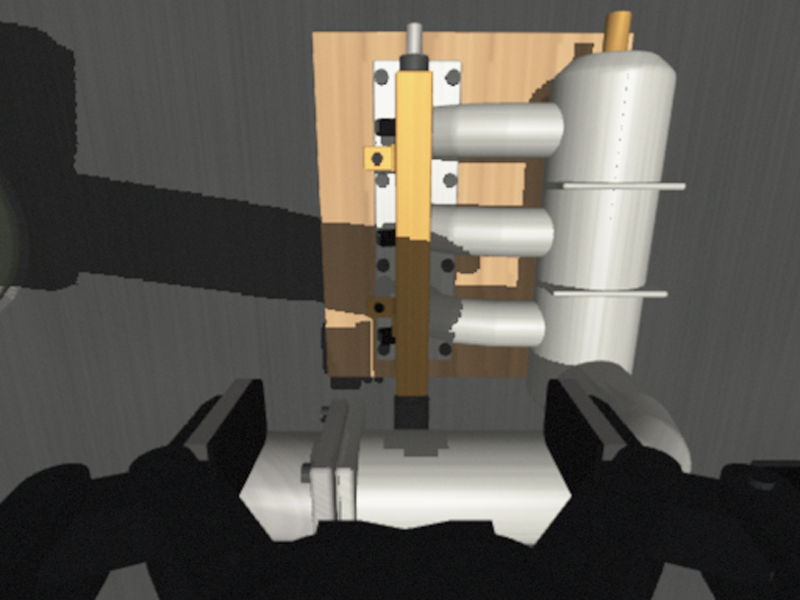

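The wrist view shows the tube's top face from (415,70) to (412,396), the damper below it going under the elbow, and the brackets at (377,158) and (377,307). I'll fit its edges at sub-pixel level on the plane z=172 and check the 24 x 224 mm size.

```bash
cat > meas.py <<'E'
import cv2, numpy as np
from h import *
def fit(im,m,c0,r0,r1,z=172,hw=20,verbose=True):
    """left/right tube edges by gradient of (R-B)/sum chroma"""
    f=im.astype(float); s=cv2.GaussianBlur((f[:,:,2]-f[:,:,0])/(f.sum(2)+15),(3,3),0)
    return s
E
python3 - <<'E'
from h import *
np.set_printoptions(precision=2,suppress=True)
m=np.load("w1.npy",allow_pickle=True).item(); im=cv2.imread("pics/w1.png").astype(float)
s=(im[:,:,2]-im[:,:,0])/(im.sum(2)+10)
def cross(v,thr,up):  # subpixel crossings
    d=v-thr; i=np.where((d[:-1]<0)&(d[1:]>=0) if up else (d[:-1]>=0)&(d[1:]<0))[0]; return i+d[i]/(d[i]-d[i+1])
L=[];Rr=[]
for r in list(range(50,64))+list(range(72,84))+list(range(104,114))+list(range(135,145))+list(range(176,186))+list(range(232,248)):
    v=s[r,240:290]; 
    a=cross(v,.22,True);b=cross(v,.22,False)
    a=a[(a<20)];b=b[(b>25)&(b<40)]
    if len(a) and len(b):
        L.append(ray(m,(240+a[-1],r),172));Rr.append(ray(m,(240+b[0],r),172))
L=np.array(L);Rr=np.array(Rr); w=Rr[:,0]-L[:,0]; c=(L+Rr)/2
print("n",len(w),"width",np.median(w),w.std())
ok=abs(w-np.median(w))<1.5; p=np.polyfit(c[ok,1],c[ok,0],1); print("line",p, (c[ok,0]-np.polyval(p,c[ok,1])).std())
for col in (262,265,268):
    v=s[:,col]; print(col,v[40:50],v[248:260],[ray(m,(col,x),172)[:2] for x in np.r_[cross(v,.22,True),cross(v,.22,False)] if 35<x<60 or 235<x<270])
# top camera
from bench import imaging
mt=imaging.camera_model("top"); it=cv2.imread("pics/top0.png").astype(float); st=(it[:,:,2]-it[:,:,0])/(it.sum(2)+10)
for r in range(193,207): print(r,(st[r,206:300:6]*100).astype(int))
E
```

```text
n 71 width 21.472031704288952 3.7189557387159327
line [  0.   514.79] 0.2170235239685482
262 [0.01 0.01 0.   0.01 0.02 0.23 0.24 0.21 0.21 0.21] [ 0.25  0.26  0.25  0.24  0.24  0.16 -0.02 -0.02  0.   -0.03 -0.01 -0.02] [array([512.67, 115.19]), array([512.68, 113.62]), array([ 513.24, -106.38])]
265 [0.01 0.   0.   0.   0.02 0.22 0.24 0.22 0.21 0.22] [ 0.25  0.24  0.25  0.24  0.25  0.18  0.01  0.02  0.02 -0.02  0.    0.  ] [array([515.57, 115.16]), array([515.59, 111.08]), array([515.61, 107.27]), array([515.64, 102.92]), array([515.58, 113.4 ]), array([515.6 , 110.52]), array([515.63, 103.89]), array([ 516.76, -106.58])]
268 [0.   0.   0.   0.   0.02 0.23 0.24 0.23 0.22 0.22] [0.23 0.25 0.24 0.26 0.25 0.19 0.   0.   0.01 0.01 0.01 0.01] [array([518.47, 115.18]), array([518.57, 102.46]), array([518.57, 102.87]), array([ 520.27, -106.7 ])]
193 [13  0  1  7  7  9  9  2  3  4  2  0  2  2  2  1]
194 [13  0  8 16 16 18 17  6  9 12  7  0  5  4  4  1]
195 [12  1 20 23 22 23 23 15 18 20 15  5 12 11 10  1]
196 [ 7  2 25 26 26 26 25 23 24 23 21 16 19 18 17  1]
197 [ 2  2 26 26 26 25 25 25 25 25 23 23 23 23 22  1]
198 [ 2  2 27 26 26 25 26 25 25 24 24 24 23 23 21  1]
199 [ 4  2 26 26 26 25 25 26 25 25 25 24 23 24 22  1]
200 [12  2 25 26 25 25 25 25 25 25 25 24 24 23 21  1]
201 [15  1 27 26 27 26 26 25 25 25 24 24 24 24 21  1]
202 [16  0 27 30 30 29 27 27 29 27 25 25 24 24 21  1]
203 [16  0 14 24 29 28 21 22 30 27 26 28 26 26 21  1]
204 [16  0  2  8 22 22  7  9 22 15 17 26 25 23 15  1]
205 [16  0  0  2 15 23  1  2  8  5  5 23 20 12  6  1]
206 [15  0  0  1 16 27  1  1  4  2  2 25 16  4  2  1]
```

```bash
rm meas.py
python3 - <<'E'
from h import *
from bench import imaging
np.set_printoptions(precision=2,suppress=True)
m=np.load("w1.npy",allow_pickle=True).item(); im=cv2.imread("pics/w1.png").astype(float)
s=(im[:,:,2]-im[:,:,0])/(im.sum(2)+10)
def cross(v,thr,up):
    d=v-thr; i=np.where((d[:-1]<0)&(d[1:]>=0) if up else (d[:-1]>=0)&(d[1:]<0))[0]; return i+d[i]/(d[i]-d[i+1])
C=[];W=[]
for r in range(50,250):
    v=s[r,240:290]; a=cross(v,.12,True);b=cross(v,.12,False)
    a=a[(a>8)&(a<20)];b=b[(b>28)&(b<40)]
    if len(a) and len(b):
        l=ray(m,(240+a[-1],r),172);q=ray(m,(240+b[0],r),172)
        if abs(q[0]-l[0]-24)<2.5: C.append((l+q)/2);W.append(q[0]-l[0])
C=np.array(C); p=np.polyfit(C[:,1],C[:,0],1); print("wrist n",len(W),"width",np.mean(W),"line",p[0],p[1],(C[:,0]-np.polyval(p,C[:,1])).std(), "yrange",C[:,1].min(),C[:,1].max())
E1=np.median([ray(m,(c,cross(s[40:50,c],.12,True)[0]+40),172)[1] for c in range(258,273)]);E2=np.median([ray(m,(c,cross(s[245:260,c],.12,False)[-1]+245),172)[1] for c in range(258,271)])
print("ends",E1,E2,"len",E1-E2,"mid",(E1+E2)/2)
# top camera: far edge of the top face (x+12) and +y end
mt=imaging.camera_model("top"); it=cv2.imread("pics/top0.png").astype(float); st=(it[:,:,2]-it[:,:,0])/(it.sum(2)+10)
U=np.array([ray(mt,(c,190+cross(st[190:200,c],.12,True)[0]),172) for c in range(217,288) if len(cross(st[190:200,c],.12,True))])
p=np.polyfit(U[:,1],U[:,0],1);print("top far edge",p, "-> centre x",p[1]-12)
print("top +y end",[ray(mt,(206+cross(st[r,206:222],.12,True)[-1],r),172)[1] for r in (197,199,201)])
ms=imaging.camera_model("scene")
I=cv2.imread("pics/scene0.png")
from math import cos,sin
th=-0.0;
for P in [(x,y,172) for x in(-12,12) for y in(-112,112)]:
    uv=proj(ms,[514.8+P[0],4.1+P[1],172])[0]; cv2.circle(I,tuple(int(round(k*16)) for k in uv),24,(0,0,255),1,shift=4)
cv2.imwrite("pics/chk.png",cv2.resize(I[130:260,180:340],(800,600),interpolation=cv2.INTER_CUBIC))
E
```

```text
wrist n 153 width 23.76998286918272 line 0.00514462494290806 514.7553309111627 0.3281407304465597 yrange -102.18875461367459 110.72350163105504
ends 115.61073341251573 -107.76221680702925 len 223.37295021954498 mid 3.9242583027432403
top far edge [  0.   524.61] -> centre x 512.6129480104521
top +y end [np.float64(120.10028648646457), np.float64(120.22120856800547), np.float64(118.0571570665422)]
```

View pics/chk.png

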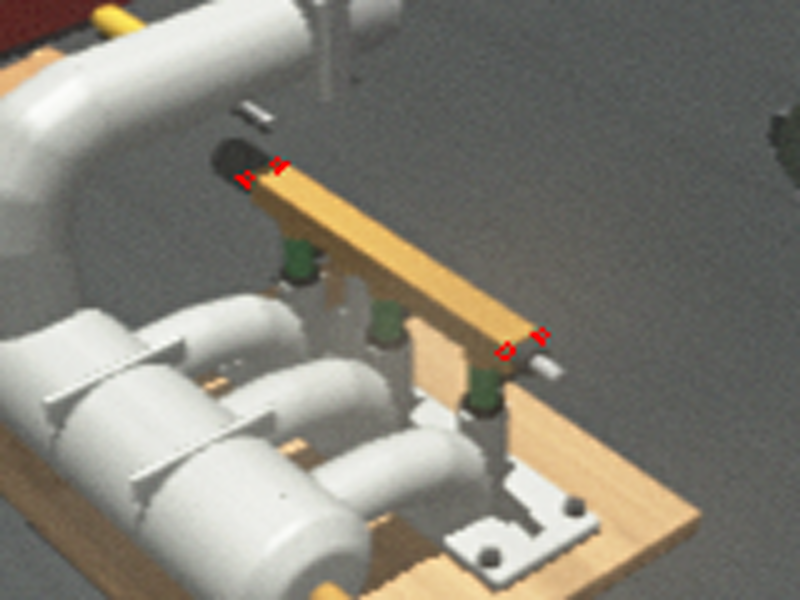

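The projected corners land on the tube in the scene view too, near (245,180), (280,166), (505,352) and (540,337), to within about 2 mm. The fitted width is 23.8 mm and the length 223.4 mm, which match the given sizes. The balance point is therefore about (514.7, -10) with yaw about -0.004. Next: descend, grip gently and check the side force.

Run:
```python
from bench import bot, imaging
from h import *
np.set_printoptions(precision=3,suppress=True)
o=[np.pi,0,np.pi/2-.004]
def show(s):
    st=bot.get_state();print(s,round(st['t'],2),st['tcp_pos'],st['contact_force'],st['wrist_torque'],round(st['opening'],3),round(st['gripper_force'],1))
x,y=514.5,-9.8
bot.movel([x,y,230],rot=o); show("hi")
print(bot.movel([x,y,142],max_speed=80,threshold=12)); bot.dwell(.2); show("down")
m=imaging.camera_model("wrist"); im=imaging.capture("wrist"); cv2.imwrite("pics/w2.png",cv2.resize(im,(800,600)))
bot.grip(.33,20); bot.dwell(.1); show("near")
bot.grip(0.0,20); bot.dwell(.3); show("grip20")
```

```text
hi 4.49 [515.041  -9.893 230.786] [ 0.053 -0.374  0.61 ] [-0.037  0.01   0.011] 1.002 0.0
False
down 5.94 [514.801  -9.849 142.418] [0.35  0.143 0.92 ] [-0.02  -0.05  -0.066] 0.999 0.0
near 6.67 [514.474  -9.81  141.989] [ 0.022 -0.142  0.119] [-0.004  0.006  0.007] 0.332 0.0
grip20 7.19 [514.407  -9.81  142.066] [-1.37  -0.42   1.715] [-0.026  0.274  0.01 ] 0.275 21.3
```

View pics/w2.png

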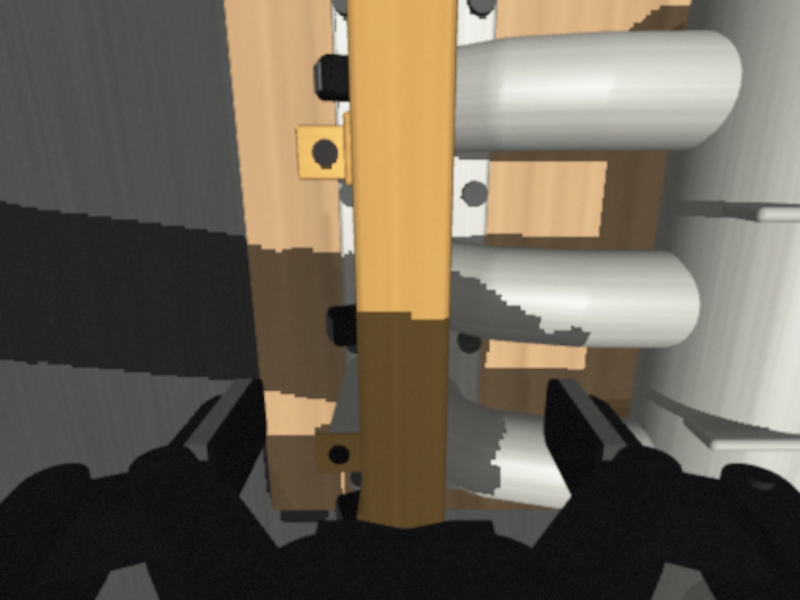

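The wrist view shows the tube centred between the fingers: its edges are at about x=357 and 450, against fingers at 265 and 545. The side force is only 1.4 N and the opening matches 24 mm. Now I'll firm up the grip and draw it up in stages, checking the force.

Run:
```python
from bench import bot, imaging
from h import *
np.set_printoptions(precision=3,suppress=True)
def show(s):
    st=bot.get_state();print(s,round(st['t'],2),st['tcp_pos'],st['orientation'],st['contact_force'],st['wrist_torque'],round(st['opening'],3),round(st['gripper_force'],1))
bot.grip(0.0,90); bot.dwell(.2); show("grip90")
x,y=bot.get_state()['tcp_pos'][:2]; z=142
for dz in (4,32):
    print(bot.movel([x,y,z+dz],max_speed=35,threshold=40)); bot.dwell(.2); show(dz)
a=imaging.capture("scene"); cv2.imwrite("pics/l1.png",cv2.resize(a[100:280,150:390],(800,600),interpolation=cv2.INTER_CUBIC))
m=imaging.camera_model("wrist"); im=imaging.capture("wrist"); cv2.imwrite("pics/w3.png",cv2.resize(im,(800,600)))
```

```text
grip90 7.61 [514.631  -9.804 142.249] [3.141 0.    1.567] [-2.411  0.737  5.483] [0.031 0.388 0.021] 0.266 89.7
False
4 8.07 [514.226  -9.748 145.42 ] [-3.14  -0.     1.567] [-0.188  0.468 -6.548] [ 0.019  0.001 -0.018] 0.265 88.4
False
32 9.22 [514.447  -9.745 173.738] [-3.141 -0.     1.567] [ 0.402 -0.118 -6.88 ] [-0.019 -0.032  0.035] 0.266 88.4
```

View pics/l1.png

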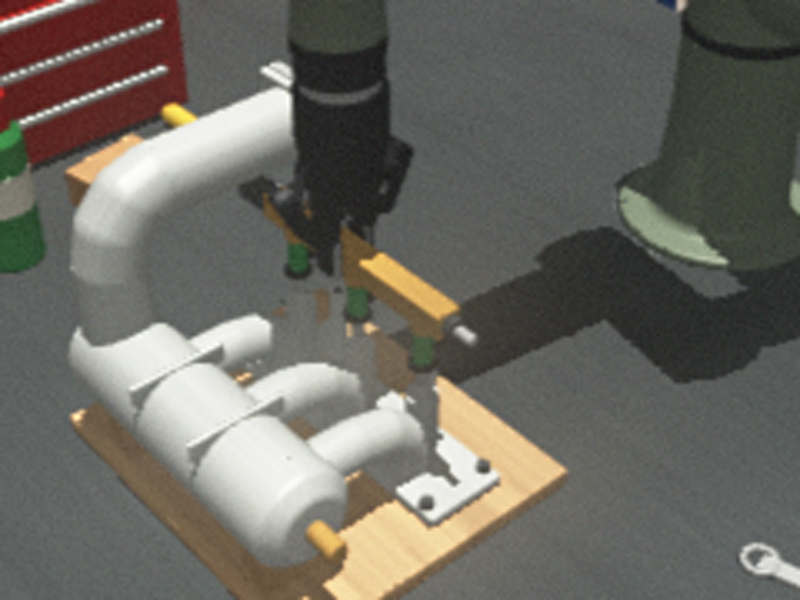

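The rail came up freely: 6.7 N of weight with near-zero moment, so it is balanced and level. The scene view shows it raised under the elbow and clear of the ports. Now slide +y, checking contact, and then lift.

Run:
```python
from bench import bot, imaging
from h import *
np.set_printoptions(precision=3,suppress=True)
def show(s):
    st=bot.get_state();print(s,round(st['t'],2),st['tcp_pos'],st['orientation'],st['contact_force'],st['wrist_torque'],round(st['opening'],3),round(st['gripper_force'],1))
x,y=514.5,-9.8
hit=bot.movel([x+.3,y+85,174],max_speed=50,threshold=12); bot.dwell(.2); show(("slid",hit))
if not hit:
    hit=bot.movel([x+.3,y+85,260],max_speed=60,threshold=15); bot.dwell(.5); show(("up",hit))
a=imaging.capture("scene"); cv2.imwrite("pics/l2.png",cv2.resize(a[60:300,150:470],(800,600),interpolation=cv2.INTER_CUBIC))
m=imaging.camera_model("wrist"); cv2.imwrite("pics/w4.png",cv2.resize(imaging.capture("wrist"),(800,600)))
```

```text
('slid', False) 11.38 [514.798  75.066 174.004] [-3.142  0.     1.567] [-0.012  0.981 -6.441] [ 0.028 -0.05  -0.018] 0.265 88.4
('up', False) 13.46 [514.811  75.191 259.997] [3.142 0.    1.567] [ 0.679 -0.607 -7.3  ] [-0.01  -0.002 -0.057] 0.265 88.4
```

View pics/l2.png

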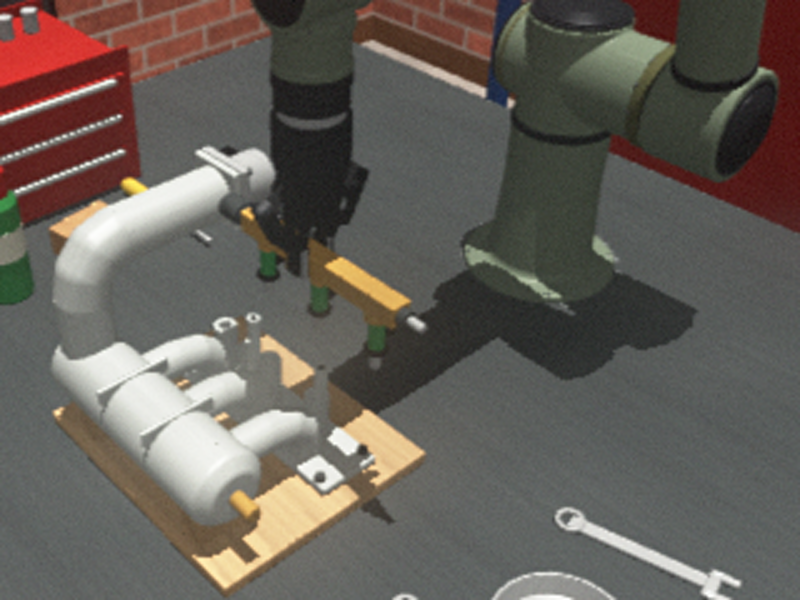

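The view shows the rail held level and clear of the elbow, with the damper end about 29 mm past the flange. The tips are about 98 mm above the ports, and the bystanders in view have not moved. Handing in.

```bash
python3 -c "
from bench import bot
bot.dwell(.5); print(bot.get_state()['joint_velocities'].round(3)); print(bot.sign_off())"
```

```text
[ 0.001  0.    -0.001  0.     0.    -0.001]
the job is handed in; nothing more can be done
None
```

The fuel rail is out and the job is handed in: the rail was drawn straight up, slid out from under the elbow, and is held level and still with its injector tips about 98 mm above the ports by arm position, after about 14 s with no contact detected on the way.

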